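# Fit a spotlight on a curved display rail

## Robot

A 7-joint arm with a two-finger parallel gripper is mounted at the origin on the work surface. World frame = base frame: x ahead of the robot, y to its left, z up, the work surface at z = 0. Lengths are in m, angles in rad, forces in N, time in s.
With the tool pointing down it reaches from about 0.4 to 0.9 m from the base axis. Payload 5.6 kg.
Tool frame: the origin (TCP) lies midway between the tips of the shut fingers; the grasp point (between the pads) lies 19 mm behind it; y points along the fingers, z is the direction in which the jaws open and shut, and the axes are right-handed (so a half turn about y gives the same grasp; the last joint's range is limited). The gripper opens to 92 mm and grips with 3 to 60 N. Pads are 20 mm wide; open, the fingers measure 128 mm over their backs; the gripper's body (75 mm by 189 mm) begins 69 mm behind the grasp point.
Start: joints at [1.217, 0.468, -0.012, 1.603, 0.006, 1.071, -0.056], TCP at [0.199, -0.619, 0.215] pointing down, gripper open.
Joint ranges: [-2.53, 2.53], [-0.31, 2.02], [-1.57, 1.55], [0.28, 2.44], [-1.29, 4.43], [0.15, 1.84], [-2.92, 2.92]. Speed limits (rad/s): [2.57, 2.57, 3.14, 3.14, 3.14, 3.14, 3.14].

## Interface

Orientations are given as a 3x3 rotation matrix whose columns are the frame's x, y, z axes.
In Python, from station import env, effector, solver, viewer, workorder, search_frame, tip_of gives the robot as it stands. Calls block until the motion is done:
- env.reach(position, orientation): joint-space move of the TCP to a pose.
- env.movel(position, frame=None, rate=0.15): straight line of the TCP; frame=None keeps the orientation; rate is the mean speed in m/s.
- env.goto_joints(angles): joint-space move.
- effector.release() and effector.grasp(squeeze=None): open the fingers fully, or close them until they stop; squeeze is the grip in N (None keeps the last).
- env.pause(seconds).
- solver.inverse_kinematics(position, orientation): joint angles nearest the present ones, or None.
- env.sense(): the state.
- viewer.read_camera(name): name is "scene" or "top"; returns (picture, depth): 420x560x3 uint8, red, green, blue; 420x560 float32, m along the optical axis (not along the pixel's ray), 0 where there is no reading.
- viewer.camera_info(name): a dict with "intrinsics" (3x3 intrinsics, pixels), "dist_coeffs" ([k1, k2, p1, p2, k3] as OpenCV has them; the pictures are not rectified), "eye" and "rotation" of the camera in the world. Camera axes: x right, y up, looking along -z (the intrinsics and any distortion apply to the point x, -y, -z); pixel columns grow to the right and rows downward; lengths in m; the calibration is good to about 2 mm. A picture is of the moment at which its call begins. camera_info takes no time and is no camera call.
A pose or a line that the arm cannot do raises env.PlanningError and nothing moves.
- workorder.finish_job(): hands the job in, once; it reports no verdict.
Trained networks look in the newest picture that a camera, given by its name, has taken for a name from the list of things; names that differ only in an ending like _2 or _b are one class to them, and where a whole thing is asked for, a point or a joint stands for the part that bears it (a point fixed in the world has none). Each returns a list of dicts, best first, with "score" (0 to 1); they miss things now and then, are a little off and sometimes report something else, mostly with a low value. They report only what shows in the picture. A call takes as long as a camera call. They do not tell look-alikes from the thing itself.
- search_frame(camera, name): "at" ([x, y, z] in m, in world coordinates, good to about 4 mm: the middle of the surface that is visible of it).
- tip_of(camera, name): "at" ([x, y, z] in m, in world coordinates, good to about 4 mm: a listed point, or the origin of a listed thing).
The state is a dict: "t": time; "joint_positions": joint angles; "joint_velocities": joint speeds; "tau": joint torques, N m; "ee_pos": TCP position; "tcp_rot": TCP orientation; "wrist_force": force on the tool from outside, world axes, zero at the start; "moment": the same for the moment, N m; "gripper_width": finger opening in m.
Only numpy, scipy, OpenCV 4.12 (cv2) and the standard library are available. Lean on these libraries where they do the work, as an engineer would, in place of code of your own. Each camera call takes 0.05 s, during which the arm holds its last target.

## Task

Thread the little spotlight head onto the open end of the curved display rail and slide it round the bend, turning it with the rod and never forcing it (keep its contact with the rail below 15 newtons), until it is pressed snugly home against the black rubber collar by the post. Then let go and leave it hanging there; leave the figurine, the clock and the trinket box where they are.

Things in the scene. Friction and masses are not known exactly. Their poses are not given: they have to be found in the camera images.
- rail: Fixed display rail: marble foot (110 mm wide), post, and a level, rigid 10 mm steel rod, centre line 170 mm above the table. Origin: foot's underside, on the post axis; z up. Rod in this frame: from the post along +y to y = 90 mm, then an 80 degree arc towards -x (radius 150, centre x -150, y 90 mm), then 60 mm straight along (-0.985, 0.174) and a round open end (5 mm radius).
- collar: Black rubber stop collar fixed round the rod by the post: 25 mm across, 12 mm long, firm rubber: gives 1 mm per 12 N, creeps back. The face the spotlight must meet lies at y = 45 mm in the rail's frame. This entry's own origin and axes coincide with the rail's (at the post's foot).
- rail_tip (a point): Extreme end of the rod's open, rounded end, on the rod's centre line.
- rail_entry (a point): Point on the rod's centre line 35 mm in from its extreme open end, in the straight lead-in.
- rail_mid (a point): Point on the rod's centre line at the middle of the bend.
- rail_home (a point): Point on the rod's centre line where the middle of the spotlight's bore is when its end face is against the collar (rail frame x = 0, y = 65, z = 170 mm).
- spotlight: Loose spotlight head, about 0.15 kg: aluminium block (28 x 40 x 34 mm in x, y, z; z = 33 to 67 mm) above a round black barrel (28 mm wide) on whose flat mouth it stands. Origin: centre of the underside; z up. A 12 mm through bore runs along y through the block's middle, z = 50 mm: 1 mm play all round on the rod. Grip it across x; either way round on the rod is right.
- spotlight_bore (a point): Middle of the spotlight's bore (50 mm above its origin, centre of the block).
- figurine: White porcelain figurine, 44 mm across, 72 mm high, standing on the table below the rail, inside its bend. Origin: centre of its underside. Leave alone.
- clock: Round stone mantel clock on a marble base (60 x 130 mm), 123 mm high. Origin: centre of its underside. Leave alone.
- trinket_box: Dark wooden trinket box with a red lid, 79 x 109 x 50 mm. Origin: centre of its underside. Leave alone.
Mind the look-alikes: they are no part of the job. Of the things like the spotlight, leave any that is orange, purple or turquoise; of the rest the larger one is meant.

How it is judged:
By the outcome, as a careful person would: the job done as asked, in the order asked, and still so for the second after the job is handed in, with the robot touching nothing.
It also fails if it takes over 72 s, if anything falls off the work surface, if the arm or the gripper's body presses on something with over 40 N, if the wrist force passes 120 N, or if a joint passes its speed limit or range.

## Working session

There is one attempt and no reset: what is moved stays moved. The work goes in short steps, each a Python script; the robot and the scene stay as the last script left them, time stands still between calls to the robot, and variables do not carry over. Pictures are saved under pics/ and viewed, and the job is handed in when it is done.

```bash
ls; mkdir -p pics; cat > h.py <<'E'
from station import env, effector, solver, viewer, workorder, search_frame, tip_of
import numpy as np, cv2
def snap(cam,name):
    p,d=viewer.read_camera(cam); cv2.imwrite(f'pics/{name}.png',cv2.cvtColor(p,cv2.COLOR_RGB2BGR)); np.save(f'pics/{name}.npy',d); return p,d
def world(cam,u,v,d):
    i=viewer.camera_info(cam);K=np.array(i['intrinsics']);D=np.array(i['dist_coeffs'],float)
    u=np.atleast_1d(u).astype(float);v=np.atleast_1d(v).astype(float);d=np.atleast_1d(d)
    n=cv2.undistortPoints(np.stack([u,v],-1)[:,None],K,D)[:,0]
    c=np.stack([n[:,0]*d,-n[:,1]*d,-d],-1)
    return c@np.array(i['rotation']).T+np.array(i['eye'])
def pix(cam,P):
    i=viewer.camera_info(cam);K=np.array(i['intrinsics']);D=np.array(i['dist_coeffs'],float)
    c=(np.atleast_2d(P)-np.array(i['eye']))@np.array(i['rotation']); c=c*[1,-1,-1]
    return cv2.projectPoints(c,np.zeros(3),np.zeros(3),K,D)[0][:,0]
E
python3 - <<'E'
from h import *
for c in ['scene','top']:
    snap(c,c+'0'); print(c,viewer.camera_info(c))
    for n in ['rail','collar','spotlight','figurine','clock','trinket_box']:
        print(n,[(np.round(r['at'],3).tolist(),round(r['score'],2)) for r in search_frame(c,n)][:4])
    for n in ['rail','rail_tip','rail_entry','rail_mid','rail_home','spotlight','spotlight_bore','figurine','clock','trinket_box']:
        print('tip',n,[(np.round(r['at'],3).tolist(),round(r['score'],2)) for r in tip_of(c,n)][:4])
print(env.sense())
E
```

```text
pics
scene {'intrinsics': array([[387.25707033,   0.        , 276.66467393],
       [  0.        , 387.25707033, 204.73375286],
       [  0.        ,   0.        ,   1.        ]]), 'dist_coeffs': array([0.00048331, 0.        , 0.        , 0.        , 0.        ]), 'eye': array([1.08026338, 0.29744868, 0.76090959]), 'rotation': array([[-0.50099867, -0.61538608,  0.60852305],
       [ 0.86537973, -0.36504735,  0.34330504],
       [ 0.01087459,  0.69859888,  0.71543088]])}
rail [([0.562, -0.198, 0.041], 0.82), ([0.453, 0.324, 0.057], 0.58)]
collar [([0.563, -0.195, 0.182], 0.55)]
spotlight [([0.557, 0.349, 0.064], 0.96), ([0.374, 0.364, 0.038], 0.61), ([0.455, 0.324, 0.058], 0.59), ([0.473, 0.409, 0.036], 0.53)]
figurine [([0.503, -0.104, 0.041], 0.83)]
clock [([0.7, 0.329, 0.088], 0.78), ([0.503, -0.104, 0.042], 0.42)]
trinket_box [([0.429, -0.399, 0.054], 0.66)]
tip rail [([0.541, -0.226, -0.001], 0.81), ([0.626, -0.055, 0.174], 0.16)]
tip rail_tip [([0.548, 0.086, 0.167], 0.63)]
tip rail_entry [([0.571, 0.063, 0.172], 0.71)]
tip rail_mid [([0.628, -0.053, 0.175], 0.56)]
tip rail_home
[... 2161 characters left out ...]
37882, -0.05633192]), 'joint_velocities': array([-0.00261376, -0.00148558, -0.001769  , -0.00172417, -0.00067738,
        0.00037422, -0.00234759]), 'tau': array([-1.52902953e-04, -5.20412242e+01, -1.24611642e-02, -2.44049048e+01,
       -5.66170632e-02,  1.13757068e-02,  1.26031921e-05]), 'ee_pos': array([ 0.19878071, -0.6188833 ,  0.21460253]), 'tcp_rot': array([[-9.52111701e-01,  1.80430329e-05,  3.05750402e-01],
       [-3.05750403e-01, -6.90085412e-05, -9.52111698e-01],
       [ 3.92040653e-06, -9.99999997e-01,  7.12205041e-05]]), 'wrist_force': array([-0.39070178, -0.61481089,  0.10048126]), 'moment': array([ 0.04340877,  0.00946412, -0.0055403 ]), 'gripper_width': 0.09219143225728409}
```

View pics/scene0.png

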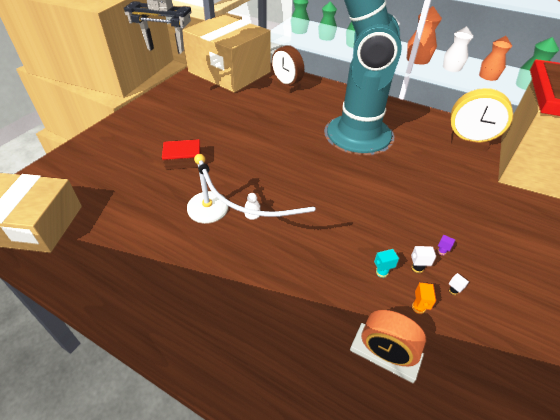

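View pics/top0.png

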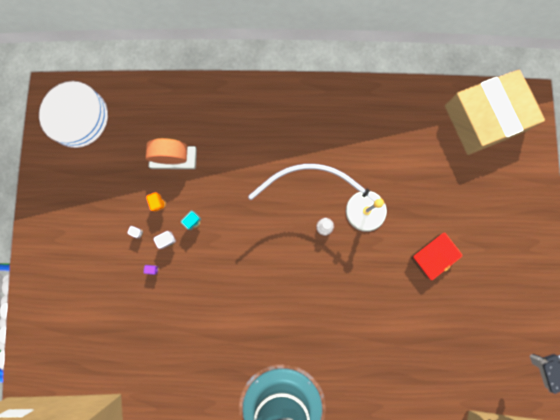

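```bash
python3 - <<'E'
from h import *
a=cv2.imread('pics/scene0.png');b=cv2.imread('pics/top0.png')
for P in [[.547,.355,.05],[.447,.325,.05],[.498,.257,.05],[.364,.363,.04],[.467,.411,.04]]:
    print(P,pix('scene',P).round(),pix('top',P).round())
p=pix('scene',[.47,.34,.04])[0].astype(int);q=pix('top',[.46,.33,.04])[0].astype(int)
print(p,q)
c1=a[max(0,p[1]-75):p[1]+75,p[0]-75:p[0]+75]; c2=b[q[1]-75:q[1]+75,max(q[0]-75,0):q[0]+75]
f=lambda c:cv2.resize(c,(400,400),interpolation=cv2.INTER_CUBIC)
cv2.imwrite('pics/crop0.png',np.hstack([f(c1),f(c2)]))
E
```

```text
[0.547, 0.355, 0.05] [[424. 295.]] [[155. 203.]]
[0.447, 0.325, 0.05] [[423. 256.]] [[164. 240.]]
[0.498, 0.257, 0.05] [[387. 259.]] [[189. 221.]]
[0.364, 0.363, 0.04] [[447. 241.]] [[149. 270.]]
[0.467, 0.411, 0.04] [[458. 281.]] [[134. 232.]]
[425 268] [163 234]
```

View pics/crop0.png

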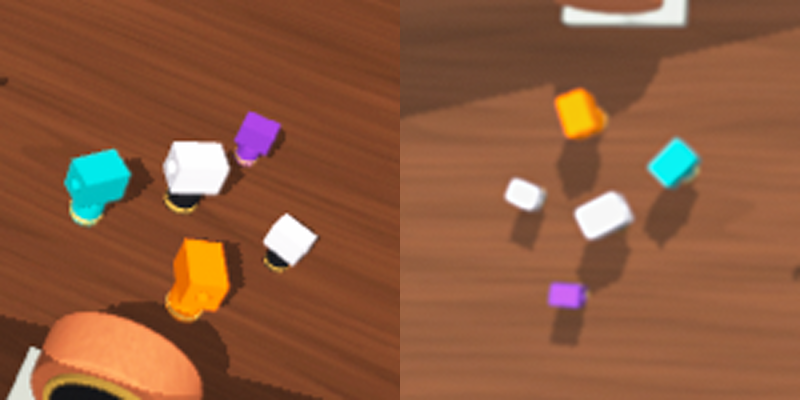

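Candidates (scene px / top px): orange (424,295)/(155,203), turquoise (387,259)/(189,221) and purple (447,241)/(149,270) are excluded by colour. That leaves the small white one (458,281)/(134,232) and the larger white one (423,256)/(164,240). The crop confirms the larger white one, at about (0.447, 0.325), is the one meant. Its bore hole is visible on its -y face.

Next I fit the rail and block precisely.

```bash
cat > fit.py <<'E'
from h import *
from scipy.optimize import least_squares
R=.150
def rodpt(s):  # s from y=0 (post) along the rod; returns xy rail frame, tangent
    s=np.atleast_1d(np.asarray(s,float)); L1=.09; A=np.deg2rad(80); L2=L1+R*A
    a=np.clip((s-L1)/R,0,A)
    x=-R+R*np.cos(a); y=np.minimum(s,L1)+R*np.sin(a)
    t=np.stack([-np.sin(a),np.cos(a)],-1)
    e=np.maximum(s-L2,0)
    return np.stack([x,y],-1)+e[:,None]*t, t
STIP=.09+R*np.deg2rad(80)+.06
def toworld(p,xy,z=.17):
    c,s=np.cos(p[2]),np.sin(p[2]); M=np.array([[c,-s],[s,c]])
    w=xy@M.T+p[:2]
    return np.c_[w,np.full(len(w),z)]
E
python3 - <<'E'
from fit import *
ims={c:cv2.imread(f'pics/{c}0.png').astype(np.float32) for c in ['scene','top']}
p=np.array([.540,-.225,np.arctan2(-.6,.8)])
S={'scene':np.arange(.10,STIP-.008,.004),'top':np.arange(.075,STIP-.008,.004)}
def meas(c,p):
    s=S[c];u=pix(c,toworld(p,rodpt(s)[0]));v=pix(c,toworld(p,rodpt(s+.001)[0]))
    t=v-u;t/=np.linalg.norm(t,axis=1)[:,None];n=np.stack([-t[:,1],t[:,0]],-1)
    k=np.arange(-8,8.01,.25)
    q=u[:,None]+k[None,:,None]*n[:,None]
    sm=cv2.remap(ims[c],q[...,0].astype(np.float32),q[...,1].astype(np.float32),cv2.INTER_LINEAR)
    b=sm[...,0] # blue: wood is low
    off=[]
    for r in b:
        lo=np.percentile(r,25);w=np.clip(r-lo-30,0,None)
        j=np.argmax(w*np.exp(-(k/5)**2)); m=np.abs(k-k[j])<4
        ww=w*m; off.append((ww*k).sum()/ww.sum() if ww.sum()>100 else np.nan)
    return u,n,np.array(off)
def run(cams,p):
    for it in range(6):
        M={c:meas(c,p) for c in cams}
        def f(q):
            o=[]
            for c in cams:
                u,n,k=M[c];g=~np.isnan(k)
                tgt=u+k[:,None]*n
                # point-to-line: allow tangential freedom
                d=pix(c,toworld(q,rodpt(S[c])[0]))-tgt
                o.append((d*n).sum(1)[g])
            return np.concatenate(o)
        p=least_squares(f,p,loss='soft_l1',f_scale=.5,x_scale=[.01,.01,.05]).x
    return p,f(p)
for cams in (['scene'],['top'],['scene','top']):
    q,r=run(cams,p); print(cams,q.round(4),'rms px',np.sqrt((r**2).mean()).round(2),'tip',toworld(q,rodpt(STIP)[0]).round(4),'home',toworld(q,rodpt(.065)[0]).round(4),'entry',toworld(q,rodpt(STIP-.035)[0]).round(4))
np.save('rail.npy',q)
# tip pixel check
for c in ims:
    print(c,'tip px',pix(c,toworld(q,rodpt(STIP)[0])).round(1))
# block
d=np.load('pics/top0.npy');im=ims['top'];
vv,uu=np.mgrid[225:256,148:182];vv=vv.ravel();uu=uu.ravel()
P=world('top',uu,vv,d[vv,uu]);col=im[vv,uu]
g=(P[:,2]>.062)&(P[:,2]<.073)&(col.min(1)>140)
X=P[g];print(len(X),X.mean(0).round(4),X[:,2].std())
r=cv2.minAreaRect((X[:,:2]*1000).astype(np.float32));print('rect',r)
d=np.load('pics/scene0.npy');im=ims['scene']
vv,uu=np.mgrid[240:275,405:440];vv=vv.ravel();uu=uu.ravel()
P=world('scene',uu,vv,d[vv,uu]);g=(P[:,2]>.062)&(P[:,2]<.073)
X=P[g];print(len(X),X.mean(0).round(4));print('rect',cv2.minAreaRect((X[:,:2]*1000).astype(np.float32)))
E
```

```text
['scene'] [ 0.5381 -0.2262 -0.6795] rms px 0.39 tip [[0.5517 0.0819 0.17  ]] home [[ 0.579  -0.1756  0.17  ]] entry [[0.5747 0.0555 0.17  ]]
['top'] [ 0.5411 -0.2255 -0.6693] rms px 0.04 tip [[0.5515 0.0827 0.17  ]] home [[ 0.5815 -0.1745  0.17  ]] entry [[0.5748 0.0565 0.17  ]]
['scene', 'top'] [ 0.5402 -0.226  -0.6728] rms px 0.36 tip [[0.5517 0.0822 0.17  ]] home [[ 0.5807 -0.1751  0.17  ]] entry [[0.5749 0.0559 0.17  ]]
scene tip px [[310.8 209. ]]
top tip px [[250.9 196.1]]
153 [0.4479 0.3222 0.0665] 0.0022114969488996987
rect ((447.7481689453125, 322.57568359375), (28.459442138671875, 39.46393585205078), 31.39774513244629)
211 [0.4478 0.3239 0.067 ]
rect ((446.6285095214844, 324.4952392578125), (30.498842239379883, 40.829010009765625), 26.399141311645508)
```

```bash
python3 - <<'E'
import cv2,numpy as np
a=cv2.imread('pics/scene0.png')[135:225,180:340];b=cv2.imread('pics/top0.png')[150:240,235:395]
f=lambda c:cv2.resize(c,(800,300),interpolation=cv2.INTER_CUBIC)
cv2.imwrite('pics/crop1.png',np.vstack([cv2.resize(a,(533,300)),cv2.resize(b,(533,300))]))
E
```

```text
(no output)
```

View pics/crop1.png

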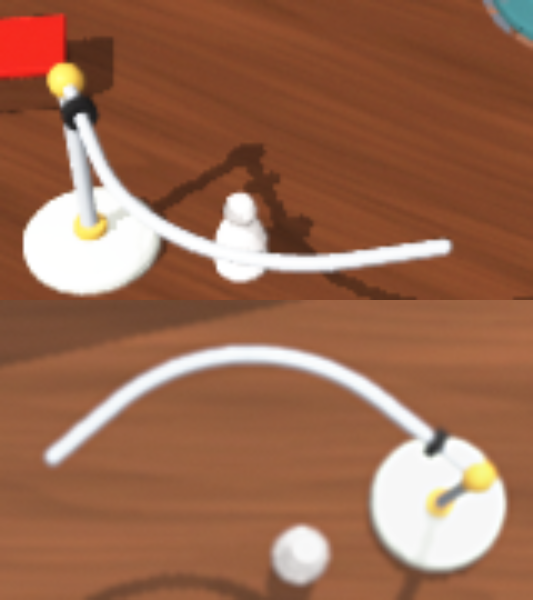

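Seen from above, the rod tip is at about px (249,198.5), and in the scene view at (315,209). That agrees with the fit only if the rounded end adds 5 mm beyond the 60 mm straight, so I extend the model. Next I check reachability along the whole path for both grasp branches.

```bash
sed -i 's/^STIP=.*/STIP=.09+R*np.deg2rad(80)+.065/' fit.py
cat >> fit.py <<'E'
def ori(th,b=0):
    th=th+np.pi*b; y=np.array([0,0,-1.]);z=np.array([np.cos(th),np.sin(th),0]);return np.stack([np.cross(y,z),y,z],-1)
def rodpose(p,s):
    """bore-centre world xyz, tangent angle (world, towards the tip); bore centred on the rod chord in the bend"""
    ss=s+np.linspace(-.02,.02,41)
    xy,t=rodpt(ss); xy=toworld(p,xy)
    c=xy[20]; d=xy[-1]-xy[0]; a=np.arctan2(d[1],d[0]); n=np.array([-np.sin(a),np.cos(a),0])
    off=(xy-c)@n; return c+n*(off.max()+off.min())/2, a
E
python3 - <<'E'
from fit import *
print(solver.__class__,[m for m in dir(solver) if m[0]!='_'],[m for m in dir(env) if m[0]!='_'])
p=np.load('rail.npy')
for b in (0,1):
    print(b,'pick',np.round(solver.inverse_kinematics([.4473,.3235,.031],ori(np.deg2rad(28.5),b)),2))
    for s in [STIP+.06,STIP+.02,STIP-.05,.25,.15,.065]:
        c,a=rodpose(p,min(s,STIP)); 
        if s>STIP: c=c+(s-STIP)*np.array([np.cos(a),np.sin(a),0])
        q=solver.inverse_kinematics(c-[0,0,.019],ori(a-np.pi/2,b)); print(s.__round__(3),c.round(3),np.rad2deg(a).round(1),None if q is None else np.round(q,2))
E
```

```text
<class 'host.Solver'> ['inverse_kinematics'] ['PlanningError', 'goto_joints', 'movel', 'pause', 'reach', 'sense']
0 pick [-0.13  0.71 -0.73  1.93  0.67  0.77 -0.75]
0.424 [0.509 0.131 0.17 ] 131.5 [ 0.52  0.63 -1.11  1.91  0.66  1.03 -0.16]
0.384 [0.535 0.101 0.17 ] 131.5 [ 0.45  0.56 -0.92  1.88  0.53  0.97  0.02]
0.314 [0.582 0.048 0.17 ] 131.3 [ 0.41  0.55 -0.74  1.79  0.44  0.97  0.22]
0.25 [ 0.617 -0.005  0.17 ] 112.6 [ 0.47  0.6  -0.71  1.71  0.45  1.01 -0.01]
0.15 [ 0.623 -0.102  0.17 ] 74.4 [ 0.51  0.58 -0.56  1.68  0.36  0.99 -0.44]
0.065 [ 0.581 -0.175  0.17 ] 51.5 [ 0.54  0.51 -0.4   1.75  0.24  0.94 -0.63]
1 pick [ 0.19  1.14 -1.34  1.91  1.22  1.23  2.04]
0.424 [0.509 0.131 0.17 ] 131.5 [-1.02  0.45  0.89  2.01 -0.45  0.89 -2.31]
0.384 [0.535 0.101 0.17 ] 131.5 [ 0.11  0.41 -0.44  1.9   0.23  0.88 -2.86]
0.314 [0.582 0.048 0.17 ] 131.3 [ 0.08  0.45 -0.29  1.81  0.16  0.9  -2.7 ]
0.25 [ 0.617 -0.005  0.17 ] 112.6 [ 0.05  0.49 -0.12  1.74  0.07  0.92 -2.85]
0.15 [ 0.623 -0.102  0.17 ] 74.4 [ 0.91  0.97 -1.33  1.65  0.98  1.33  2.27]
0.065 [ 0.581 -0.175  0.17 ] 51.5 [ 1.07  0.94 -1.33  1.72  0.95  1.29  1.99]
```

```bash
python3 - <<'E'
from fit import *
O=ori(np.deg2rad(28.5))
t=env.sense()['t']
env.reach([.35,-.4,.40],O); 
env.reach([.4473,.3235,.26],O); print(env.sense()['t']-t,env.sense()['joint_positions'].round(2))
env.movel([.4473,.3235,.12],rate=.2)
env.movel([.4473,.3235,.031],rate=.08); s=env.sense();print(s['t'],s['ee_pos'],s['wrist_force'])
effector.grasp(25); s=env.sense();print(s['t'],s['ee_pos'],s['gripper_width'],s['wrist_force'],s['moment'])
snap('scene','grasp');
E
```

```text
3.8583 [-0.31  0.3  -0.45  1.77  0.15  1.1  -0.32]
7.6667 [0.44769253 0.32380569 0.03153242] [-0.95066149 -0.2583363  -0.24313865]
8.65 [0.4472001  0.32341699 0.03094196] 0.027645606938245863 [-0.23801139 -0.31703959 -0.80980204] [ 0.01823697 -0.03653672 -0.02530562]
```

View pics/grasp.png

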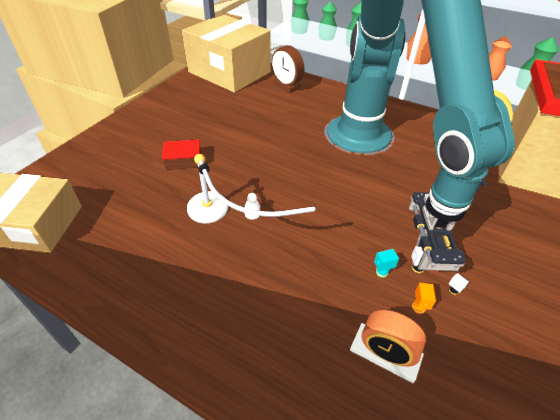

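```bash
python3 - <<'E'
from fit import *
p=np.load('rail.npy')
env.movel([.4473,.3235,.20],rate=.15)
s=env.sense();print(s['t'],s['wrist_force'],s['gripper_width'])
a=rodpose(p,STIP-.03)[1]; tip=toworld(p,rodpt(STIP)[0])[0]; u=np.array([np.cos(a),np.sin(a),0])
T=tip+u*.050-[0,0,.019]
env.movel(np.r_[T[:2],.20],frame=ori(a-np.pi/2),rate=.15)
env.movel(T,rate=.1)
env.pause(.3)
for k in range(4):
    s=env.sense();print(round(s['t'],3),(s['ee_pos']-T).round(4),s['wrist_force'].round(2),s['moment'].round(3)); 
    if k<3: env.movel(T+[0,0,.0005*(k%2)],rate=.05)
env.pause(.1);
F=[]
for _ in range(5):
    s=env.sense();F.append(np.r_[s['wrist_force'],s['moment'],s['ee_pos']]);env.pause(.02)
F=np.array(F);print(F.mean(0).round(4),F.std(0).round(4)); print((s['tcp_rot']-ori(a-np.pi/2)).round(4))
P,d=snap('scene','pre'); P2,d2=snap('top','pret')
b=cv2.imread('pics/pre.png')
bore=s['ee_pos']+[0,0,.019]
print('bore',bore,pix('scene',bore))
E
python3 - <<'E'
import cv2
b=cv2.imread('pics/pre.png')[150:250,240:400];cv2.imwrite('pics/pre_c.png',cv2.resize(b,(800,500),interpolation=cv2.INTER_CUBIC))
b=cv2.imread('pics/pret.png')[130:260,150:358];cv2.imwrite('pics/pret_c.png',cv2.resize(b,(800,500),interpolation=cv2.INTER_CUBIC))
E
```

```text
9.975 [ 1.36108021  0.37007967 -2.04449957] 0.027901575374016736
12.475 [0.0003 0.     0.0005] [ 0.08 -0.9  -1.71] [ 0.005 -0.113  0.009]
12.725 [ 0.0001 -0.      0.0001] [ 0.18 -0.21 -1.95] [-0.062 -0.158  0.033]
12.975 [0.     0.     0.0005] [-0.63 -0.12 -1.89] [-0.018 -0.098 -0.014]
13.225 [-0.     -0.     -0.0001] [-0.49 -0.3  -1.48] [ 0.048 -0.182  0.   ]
[-0.1498  0.136  -1.655  -0.0161 -0.1261  0.0241  0.5153  0.1234  0.151 ] [0.4202 0.3943 0.3205 0.0221 0.0307 0.0217 0.     0.     0.    ]
[[-0.     -0.0001  0.    ]
 [-0.     -0.     -0.    ]
 [-0.      0.     -0.0001]]
bore [0.51528096 0.12337899 0.16997401] [[335.71099405 205.48403177]]
```

View pics/pre_c.png

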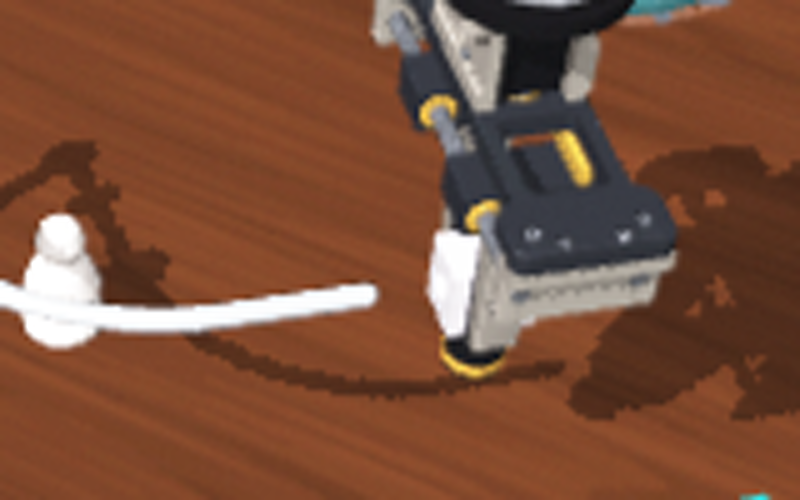

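View pics/pret_c.png

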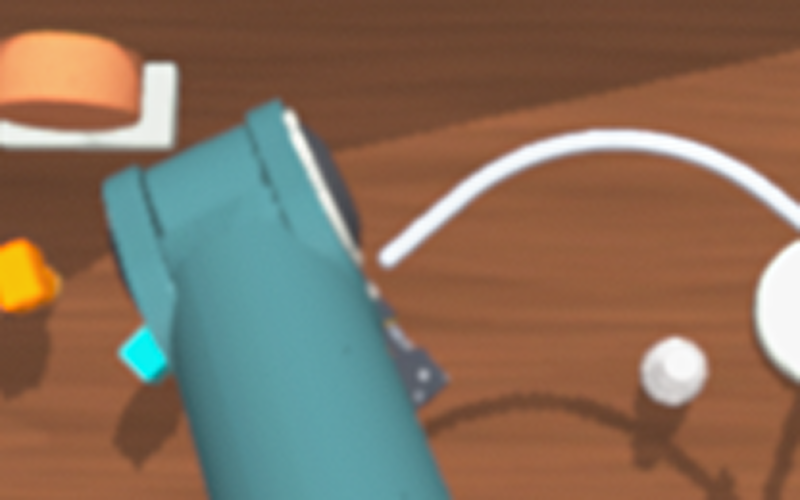

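```bash
cat > slide.py <<'E'
from fit import *
import json,os
p=np.load('rail.npy')
ST='state.json'
st=json.load(open(ST)) if os.path.exists(ST) else dict(s=STIP+.050,n=0.,z=0.,yaw=0.,F0=[-.15,.1,-1.7],M0=.02)
def nominal(s):
    if s>STIP-.0206:
        c,a=rodpose(p,STIP-.03); u=np.array([np.cos(a),np.sin(a),0]); return c+u*(s-(STIP-.03)),a
    return rodpose(p,s)
def target():
    c,a=nominal(st['s']); n=np.array([-np.sin(a),np.cos(a),0])
    return c+n*st['n']+[0,0,st['z']-.019], ori(a-np.pi/2+st['yaw']),a
def go(rate=.05):
    T,O,a=target(); env.movel(T,frame=O,rate=rate)
def read(k=4):
    a=target()[2]; u=np.array([np.cos(a),np.sin(a),0]);n=np.array([-np.sin(a),np.cos(a),0])
    F=[];M=[]
    for i in range(k):
        s=env.sense();F.append(s['wrist_force']);M.append(s['moment'])
        if i<k-1: env.pause(.012)
    F=np.mean(F,0)-st['F0'];M=np.mean(M,0)
    return dict(t=s['t'],ax=F@u,n=F@n,z=F[2],mz=M[2]-st['M0'],mu=M@u,mn=M@n,ee=s['ee_pos'])
def save(): json.dump(st,open(ST,'w'))
def show(r): print('s=%.4f t=%.2f ax=%.1f n=%.1f z=%.1f mz=%.3f mu=%.2f mn=%.2f | off n=%.2f z=%.2f yaw=%.2fdeg'%(st['s'],r['t'],r['ax'],r['n'],r['z'],r['mz'],r['mu'],r['mn'],st['n']*1e3,st['z']*1e3,np.rad2deg(st['yaw'])))
E
python3 - <<'E'
from slide import *
c,a=nominal(st['s']);print(pix('scene',c-.02*np.array([np.cos(a),np.sin(a),0])))
show(read())
for s in [STIP+.030,STIP+.024]+[STIP+.020-.003*i for i in range(7)]:
    st['s']=s; go(.08 if s>STIP+.025 else .03); r=read(); show(r); save()
    if max(abs(r['ax']),abs(r['n']),abs(r['z']))>5: print('stop'); break
E
```

```text
[[326.70039157 206.74826104]]
s=0.4144 t=13.53 ax=-0.2 n=-0.5 z=0.4 mz=-0.007 mu=-0.09 mn=0.09 | off n=0.00 z=0.00 yaw=0.00deg
s=0.3944 t=13.96 ax=0.1 n=0.2 z=-0.0 mz=-0.028 mu=-0.07 mn=0.09 | off n=0.00 z=0.00 yaw=0.00deg
s=0.3884 t=14.33 ax=0.2 n=0.4 z=0.1 mz=-0.028 mu=-0.10 mn=0.08 | off n=0.00 z=0.00 yaw=0.00deg
s=0.3844 t=14.64 ax=-0.4 n=-0.2 z=0.2 mz=-0.028 mu=-0.08 mn=0.07 | off n=0.00 z=0.00 yaw=0.00deg
s=0.3814 t=14.92 ax=-0.2 n=-0.1 z=0.4 mz=-0.044 mu=-0.10 mn=0.08 | off n=0.00 z=0.00 yaw=0.00deg
s=0.3784 t=15.19 ax=0.0 n=-0.1 z=0.7 mz=-0.024 mu=-0.08 mn=0.10 | off n=0.00 z=0.00 yaw=0.00deg
s=0.3754 t=15.47 ax=0.2 n=0.4 z=0.5 mz=-0.021 mu=-0.11 mn=0.10 | off n=0.00 z=0.00 yaw=0.00deg
s=0.3724 t=15.74 ax=-0.2 n=-0.3 z=-0.1 mz=-0.042 mu=-0.09 mn=0.09 | off n=0.00 z=0.00 yaw=0.00deg
s=0.3694 t=16.02 ax=-0.3 n=-0.3 z=0.5 mz=-0.035 mu=-0.09 mn=0.08 | off n=0.00 z=0.00 yaw=0.00deg
s=0.3664 t=16.29 ax=-0.1 n=-0.2 z=0.1 mz=-0.034 mu=-0.09 mn=0.07 | off n=0.00 z=0.00 yaw=0.00deg
```

No contact so far, with the block about 18 mm onto the rod. I probe sideways and vertically to find the exact rod centre.

```bash
python3 - <<'E'
from slide import *
snap('scene','in18')
r0=read(6);show(r0)
def probe(key,d,comp):
    base=st[key]
    for k in range(1,7):
        st[key]=base+d*k; go(.05); r=read(4); show(r)
        if abs(r[comp]-r0[comp])>2.2: break
    f=st[key]; st[key]=base; go(.05); return f,r[comp]-r0[comp]
st['s']-=.008; go(.05)
N1=probe('n',.0005,'n');N2=probe('n',-.0005,'n'); print(N1,N2)
save()
E
python3 - <<'E'
import cv2
b=cv2.imread('pics/in18.png')[150:250,240:400];cv2.imwrite('pics/in18_c.png',cv2.resize(b,(800,500),interpolation=cv2.INTER_CUBIC))
E
```

```text
s=0.3664 t=16.38 ax=-0.4 n=0.1 z=0.1 mz=-0.037 mu=-0.08 mn=0.08 | off n=0.00 z=0.00 yaw=0.00deg
s=0.3584 t=16.97 ax=0.4 n=-0.7 z=0.7 mz=-0.002 mu=-0.09 mn=0.09 | off n=0.50 z=0.00 yaw=0.00deg
s=0.3584 t=17.24 ax=0.2 n=0.0 z=-0.0 mz=-0.034 mu=-0.11 mn=0.10 | off n=1.00 z=0.00 yaw=0.00deg
s=0.3584 t=17.52 ax=-0.5 n=-0.8 z=0.3 mz=0.005 mu=-0.17 mn=0.08 | off n=1.50 z=0.00 yaw=0.00deg
s=0.3584 t=17.79 ax=-0.5 n=-2.8 z=-0.9 mz=0.024 mu=-0.66 mn=0.10 | off n=2.00 z=0.00 yaw=0.00deg
s=0.3584 t=18.32 ax=-0.2 n=-0.1 z=0.3 mz=-0.044 mu=-0.07 mn=0.08 | off n=-0.50 z=0.00 yaw=0.00deg
s=0.3584 t=18.59 ax=-0.2 n=1.4 z=1.1 mz=-0.045 mu=0.23 mn=0.10 | off n=-1.00 z=0.00 yaw=0.00deg
s=0.3584 t=18.87 ax=-0.1 n=4.1 z=2.3 mz=-0.024 mu=0.87 mn=0.05 | off n=-1.50 z=0.00 yaw=0.00deg
(0.002, np.float64(-2.8978967317293876)) (-0.0015, np.float64(4.044310011306756))
```

View pics/in18_c.png

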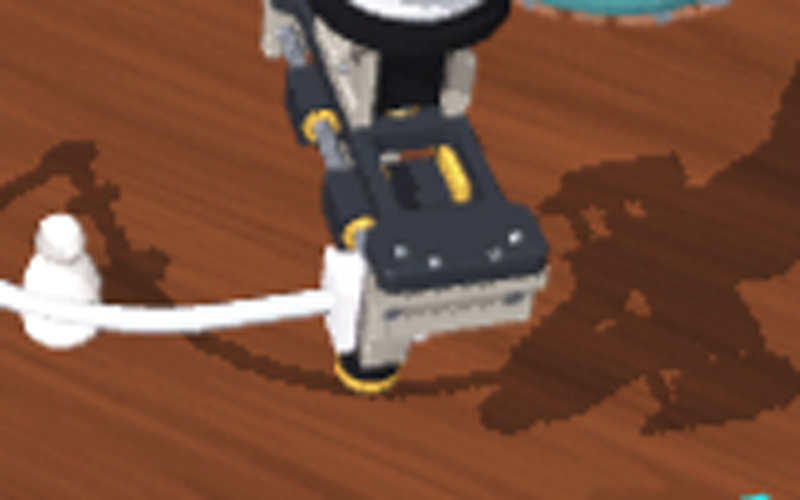

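Threaded: the rod enters the block face at px (307,210) in the scene view. The lateral free play is -0.75 to +1.43 mm, so the centre is +0.34 mm and the half-range about 1.1 mm. Both match the 1 mm given. Vertical probe next.

```bash
python3 - <<'E'
from slide import *
st['n']=.00034; go(.05); r0=read(6);show(r0); print(r0['ee']-target()[0])
for d in (.0005,-.0005):
    for k in range(1,6):
        st['z']=d*k*(1 if k>1 else 1); go(.05); r=read(4); show(r)
        if abs(r['z'])>2.5: break
    st['z']=0; 
go(.05); save()
E
```

```text
s=0.3584 t=19.41 ax=-0.1 n=-0.1 z=0.3 mz=-0.005 mu=-0.09 mn=0.10 | off n=0.34 z=0.00 yaw=0.00deg
[2.03786836e-04 2.44911354e-04 7.23013336e-05]
s=0.3584 t=19.68 ax=-0.2 n=-0.3 z=0.3 mz=-0.003 mu=-0.06 mn=0.11 | off n=0.34 z=0.50 yaw=0.00deg
s=0.3584 t=19.96 ax=-0.5 n=0.1 z=0.6 mz=-0.049 mu=-0.10 mn=0.07 | off n=0.34 z=1.00 yaw=0.00deg
s=0.3584 t=20.23 ax=-1.4 n=-1.0 z=-5.2 mz=-0.006 mu=-0.45 mn=0.26 | off n=0.34 z=1.50 yaw=0.00deg
s=0.3584 t=20.51 ax=-0.3 n=-0.3 z=0.3 mz=-0.012 mu=-0.10 mn=0.12 | off n=0.34 z=-0.50 yaw=0.00deg
s=0.3584 t=20.78 ax=-0.2 n=0.0 z=0.4 mz=-0.044 mu=-0.08 mn=0.09 | off n=0.34 z=-1.00 yaw=0.00deg
s=0.3584 t=21.06 ax=0.7 n=0.9 z=4.1 mz=-0.027 mu=0.15 mn=0.01 | off n=0.34 z=-1.50 yaw=0.00deg
```

```bash
cat > run.py <<'E'
from slide import *
import sys
def run(send,step,lim=7,g=.00012,verbose=2):
    k=0
    while st['s']>send+1e-6:
        st['s']=max(send,st['s']-step); go(.05); r=read(3)
        fn=.8*(r['mu']+.09)/.2+.2*r['n']; k+=1
        if k%verbose==0 or abs(fn)>3: print('fn=%.1f '%fn,end='');show(r)
        if abs(fn)>.7: st['n']+=g*fn
        if abs(r['z'])>2: st['z']+=.00004*r['z']
        if abs(r['mz'])>.06: st['yaw']+=np.clip(.05*r['mz'],-.01,.01)
        save()
        if max(abs(r['ax']),abs(fn),abs(r['z']))>lim: print('STOP');show(r); return False
    return True
if __name__=='__main__': run(float(sys.argv[1]),float(sys.argv[2]))
E
python3 run.py .27 .005
```

```text
fn=-0.2 s=0.3484 t=21.84 ax=-0.0 n=-0.4 z=-0.0 mz=0.004 mu=-0.11 mn=0.10 | off n=0.34 z=0.00 yaw=0.00deg
fn=0.0 s=0.3384 t=22.38 ax=-0.5 n=-0.2 z=0.3 mz=-0.019 mu=-0.07 mn=0.08 | off n=0.34 z=0.00 yaw=0.00deg
fn=-0.0 s=0.3284 t=22.91 ax=-0.6 n=0.1 z=0.2 mz=-0.029 mu=-0.11 mn=0.10 | off n=0.34 z=0.00 yaw=0.00deg
fn=0.0 s=0.3184 t=23.44 ax=0.3 n=-0.3 z=-0.2 mz=-0.048 mu=-0.07 mn=0.08 | off n=0.34 z=0.00 yaw=0.00deg
fn=-0.1 s=0.3084 t=23.98 ax=-0.3 n=-0.3 z=0.3 mz=-0.027 mu=-0.10 mn=0.06 | off n=0.34 z=0.00 yaw=0.00deg
fn=-0.1 s=0.2984 t=24.51 ax=-0.0 n=-0.3 z=0.5 mz=-0.034 mu=-0.09 mn=0.06 | off n=0.34 z=0.00 yaw=0.00deg
fn=-0.1 s=0.2884 t=25.04 ax=-0.1 n=-0.1 z=0.7 mz=-0.033 mu=-0.12 mn=0.07 | off n=0.34 z=0.00 yaw=0.00deg
fn=-0.1 s=0.2784 t=25.57 ax=-0.7 n=-0.1 z=0.2 mz=-0.006 mu=-0.10 mn=0.09 | off n=0.34 z=0.00 yaw=0.00deg
fn=0.5 s=0.2700 t=26.11 ax=0.1 n=0.2 z=0.1 mz=-0.063 mu=0.03 mn=0.10 | off n=0.34 z=0.00 yaw=0.00deg
```

Frictionless so far. I continue round the bend.

```bash
python3 - <<'E'
from run import *
run(.19,.005,verbose=1)
E
```

```text
fn=0.7 s=0.2650 t=26.38 ax=-0.5 n=0.7 z=-0.2 mz=-0.034 mu=0.05 mn=0.11 | off n=0.34 z=0.00 yaw=-0.18deg
fn=0.8 s=0.2600 t=26.64 ax=-0.7 n=0.6 z=0.1 mz=-0.000 mu=0.08 mn=0.14 | off n=0.43 z=0.00 yaw=-0.18deg
fn=1.3 s=0.2550 t=26.91 ax=-0.4 n=1.4 z=0.4 mz=-0.017 mu=0.17 mn=0.17 | off n=0.52 z=0.00 yaw=-0.18deg
fn=1.0 s=0.2500 t=27.18 ax=-0.3 n=0.6 z=0.5 mz=-0.045 mu=0.14 mn=0.19 | off n=0.68 z=0.00 yaw=-0.18deg
fn=1.2 s=0.2450 t=27.44 ax=-0.5 n=1.1 z=-0.3 mz=-0.041 mu=0.15 mn=0.15 | off n=0.81 z=0.00 yaw=-0.18deg
fn=0.8 s=0.2400 t=27.71 ax=-0.3 n=0.8 z=0.3 mz=-0.025 mu=0.07 mn=0.15 | off n=0.95 z=0.00 yaw=-0.18deg
fn=1.0 s=0.2350 t=27.98 ax=-0.5 n=0.7 z=0.5 mz=-0.028 mu=0.12 mn=0.14 | off n=1.04 z=0.00 yaw=-0.18deg
fn=1.0 s=0.2300 t=28.24 ax=-0.1 n=0.9 z=-0.1 mz=-0.002 mu=0.11 mn=0.17 | off n=1.16 z=0.00 yaw=-0.18deg
fn=0.7 s=0.2250 t=28.51 ax=-0.4 n=0.1 z=0.8 mz=-0.049 mu=0.07 mn=0.15 | off n=1.28 z=0.00 yaw=-0.18deg
fn=1.2 s=0.2200 t=28.77 ax=-0.8 n=1.4 z=0.2 mz=-0.038 mu=0.13 mn=0.12 | off n=1.28 z=0.00 yaw=-0.18deg
fn=0.8 s=0.2150 t=29.04 ax=-0.6 n=0.3 z=0.3 mz=-0.032 mu=0.10 mn=0.11 | off n=1.42 z=0.00 yaw=-0.18deg
fn=0.7 s=0.2100 t=29.31 ax=-0.2 n=0.3 z=0.4 mz=-0.040 mu=0.08 mn=0.10 | off n=1.52 z=0.00 yaw=-0.18deg
fn=0.7 s=0.2050 t=29.57 ax=-0.3 n=0.3 z=0.0 mz=-0.025 mu=0.07 mn=0.10 | off n=1.60 z=0.00 yaw=-0.18deg
fn=0.7 s=0.2000 t=29.84 ax=-0.5 n=0.4 z=0.3 mz=-0.016 mu=0.06 mn=0.10 | off n=1.69 z=0.00 yaw=-0.18deg
fn=0.8 s=0.1950 t=30.11 ax=-0.1 n=0.8 z=0.4 mz=-0.044 mu=0.08 mn=0.11 | off n=1.69 z=0.00 yaw=-0.18deg
fn=0.9 s=0.1900 t=30.38 ax=-1.1 n=0.6 z=0.7 mz=0.025 mu=0.11 mn=0.12 | off n=1.79 z=0.00 yaw=-0.18deg
```

```bash
python3 - <<'E'
from run import *
run(.085,.005,verbose=1)
E
```

```text
fn=0.9 s=0.1850 t=30.64 ax=0.2 n=0.4 z=0.1 mz=-0.010 mu=0.12 mn=0.12 | off n=1.90 z=0.00 yaw=-0.18deg
fn=0.7 s=0.1800 t=30.91 ax=-0.3 n=0.8 z=-0.2 mz=0.007 mu=0.05 mn=0.13 | off n=2.01 z=0.00 yaw=-0.18deg
fn=0.5 s=0.1750 t=31.18 ax=-0.6 n=0.4 z=-0.2 mz=-0.014 mu=0.01 mn=0.11 | off n=2.10 z=0.00 yaw=-0.18deg
fn=0.8 s=0.1700 t=31.44 ax=-0.8 n=0.7 z=0.2 mz=0.005 mu=0.08 mn=0.13 | off n=2.10 z=0.00 yaw=-0.18deg
fn=0.9 s=0.1650 t=31.71 ax=-0.1 n=1.1 z=0.6 mz=-0.007 mu=0.09 mn=0.11 | off n=2.20 z=0.00 yaw=-0.18deg
fn=0.7 s=0.1600 t=31.98 ax=-0.5 n=0.3 z=0.2 mz=0.021 mu=0.06 mn=0.13 | off n=2.31 z=0.00 yaw=-0.18deg
fn=0.8 s=0.1550 t=32.24 ax=-0.2 n=0.5 z=0.7 mz=0.006 mu=0.09 mn=0.15 | off n=2.31 z=0.00 yaw=-0.18deg
fn=0.9 s=0.1500 t=32.51 ax=-0.7 n=0.4 z=0.7 mz=-0.011 mu=0.11 mn=0.12 | off n=2.41 z=0.00 yaw=-0.18deg
fn=0.6 s=0.1450 t=32.77 ax=-0.1 n=0.3 z=-0.1 mz=-0.002 mu=0.05 mn=0.13 | off n=2.51 z=0.00 yaw=-0.18deg
fn=0.7 s=0.1400 t=33.04 ax=-0.4 n=0.6 z=0.0 mz=-0.020 mu=0.06 mn=0.13 | off n=2.51 z=0.00 yaw=-0.18deg
fn=0.9 s=0.1350 t=33.31 ax=0.1 n=1.0 z=0.3 mz=-0.009 mu=0.08 mn=0.11 | o
[... 367 characters left out ...]
=-0.0 n=-0.2 z=-0.0 mz=-0.002 mu=0.03 mn=0.09 | off n=2.88 z=0.00 yaw=-0.18deg
fn=0.5 s=0.1100 t=34.64 ax=-0.3 n=0.5 z=0.4 mz=-0.016 mu=0.01 mn=0.08 | off n=2.88 z=0.00 yaw=-0.18deg
fn=0.7 s=0.1050 t=34.91 ax=-0.1 n=0.1 z=0.2 mz=-0.021 mu=0.07 mn=0.06 | off n=2.88 z=0.00 yaw=-0.18deg
fn=0.7 s=0.1000 t=35.17 ax=-1.0 n=0.4 z=0.1 mz=-0.013 mu=0.06 mn=0.07 | off n=2.88 z=0.00 yaw=-0.18deg
fn=0.3 s=0.0950 t=35.44 ax=-0.3 n=-0.2 z=0.4 mz=-0.003 mu=0.00 mn=0.06 | off n=2.88 z=0.00 yaw=-0.18deg
fn=0.3 s=0.0900 t=35.71 ax=-0.3 n=-0.0 z=0.8 mz=-0.005 mu=-0.00 mn=0.01 | off n=2.88 z=0.00 yaw=-0.18deg
fn=0.1 s=0.0850 t=35.98 ax=0.1 n=-0.5 z=0.2 mz=-0.029 mu=-0.03 mn=0.01 | off n=2.88 z=0.00 yaw=-0.18deg
```

```bash
python3 - <<'E'
from run import *
b0=read(8);show(b0)
snap('scene','near'); snap('top','neart')
run(.072,.002,verbose=2,lim=4)
E
python3 - <<'E'
import cv2,numpy as np
b=cv2.imread('pics/near.png')[90:230,150:310];c=cv2.imread('pics/neart.png')[130:270,290:450];cv2.imwrite('pics/near_c.png',np.hstack([cv2.resize(x,(400,350),interpolation=cv2.INTER_CUBIC) for x in (b,c)]))
E
```

```text
s=0.0850 t=36.03 ax=-0.1 n=-0.3 z=0.3 mz=-0.036 mu=-0.05 mn=0.00 | off n=2.88 z=0.00 yaw=-0.18deg
fn=0.0 s=0.0810 t=36.67 ax=-0.1 n=-0.4 z=-0.1 mz=-0.035 mu=-0.06 mn=-0.00 | off n=2.88 z=0.00 yaw=-0.18deg
fn=0.1 s=0.0770 t=37.20 ax=-0.1 n=-0.6 z=0.8 mz=-0.041 mu=-0.05 mn=0.02 | off n=2.88 z=0.00 yaw=-0.18deg
fn=0.3 s=0.0730 t=37.73 ax=-0.4 n=0.5 z=-0.0 mz=-0.019 mu=-0.04 mn=0.02 | off n=2.88 z=0.00 yaw=-0.18deg
```

View pics/near_c.png

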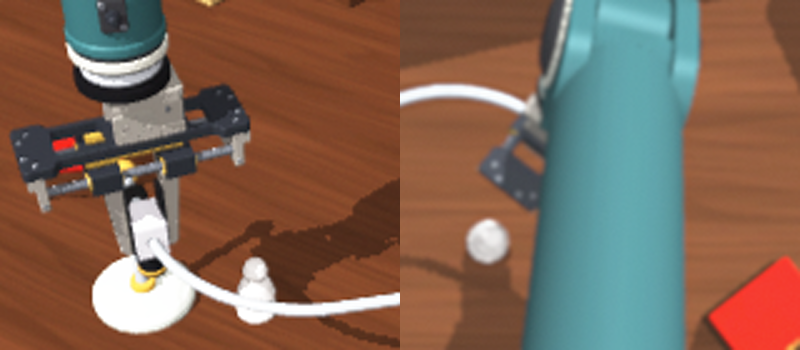

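The block is nearly at the post in the scene view and still on the rod. The free reading is near zero, so I centre it laterally, then approach the collar in fine steps.

```bash
python3 - <<'E'
from run import *
b=st['n']; e={}
for sg in (1,-1):
    for k in range(1,6):
        st['n']=b+sg*.0005*k; go(.05); r=read(4); fn=(r['mu']+.05)/.2; print('fn %.1f'%fn,end=' '); show(r)
        if abs(fn)>2: break
    e[sg]=st['n']+fn/5500.
    st['n']=b; go(.05)
print(e); st['n']=(e[1]+e[-1])/2; go(.05); b0=read(6); show(b0); save()
for i in range(14):
    st['s']-=.0006; go(.03); r=read(4); save(); print('dax %.1f dmn %.3f'%(r['ax']-b0['ax'],r['mn']-b0['mn']),end=' '); show(r)
    if r['ax']-b0['ax']>2 or abs(r['mn']-b0['mn'])>.3: break
E
```

```text
fn 0.1 s=0.0720 t=38.27 ax=-0.5 n=-0.2 z=0.2 mz=-0.034 mu=-0.03 mn=0.02 | off n=3.38 z=0.00 yaw=-0.18deg
fn 0.0 s=0.0720 t=38.55 ax=0.3 n=-0.5 z=0.2 mz=-0.029 mu=-0.04 mn=0.00 | off n=3.88 z=0.00 yaw=-0.18deg
fn -1.8 s=0.0720 t=38.83 ax=0.5 n=-2.2 z=-0.7 mz=0.010 mu=-0.41 mn=-0.03 | off n=4.38 z=0.00 yaw=-0.18deg
fn -5.1 s=0.0720 t=39.10 ax=0.3 n=-5.1 z=-1.5 mz=0.038 mu=-1.08 mn=-0.12 | off n=4.88 z=0.00 yaw=-0.18deg
fn 0.1 s=0.0720 t=39.62 ax=-0.0 n=-0.3 z=0.1 mz=-0.032 mu=-0.03 mn=0.02 | off n=2.38 z=0.00 yaw=-0.18deg
fn 1.1 s=0.0720 t=39.90 ax=-0.0 n=0.5 z=0.5 mz=0.007 mu=0.17 mn=0.03 | off n=1.88 z=0.00 yaw=-0.18deg
fn 4.1 s=0.0720 t=40.17 ax=-0.6 n=3.3 z=1.9 mz=0.042 mu=0.77 mn=0.03 | off n=1.38 z=0.00 yaw=-0.18deg
{1: np.float64(0.003942136965196478), -1: np.float64(0.002127726186382802)}
s=0.0720 t=40.72 ax=0.0 n=-0.2 z=0.2 mz=-0.031 mu=-0.04 mn=0.01 | off n=3.03 z=0.00 yaw=-0.18deg
dax -0.3 dmn -0.005 s=0.0714 t=40.99 ax=-0.2 n=0.0 z=0.5 mz=-0.025 mu=-0.05 mn=0.01 | off n=3.03 z=0.00 yaw=-0.18deg
dax 0.3 dmn 0.013 s=0.0708 t=41.27 ax=0.3 n=-0.2 z=0.2 mz=-0.028 mu=-0.05 mn=0.0
[... 736 characters left out ...]

dax 0.1 dmn -0.022 s=0.0666 t=43.19 ax=0.1 n=-0.2 z=0.1 mz=-0.005 mu=-0.07 mn=-0.01 | off n=3.03 z=0.00 yaw=-0.18deg
dax -0.5 dmn 0.007 s=0.0660 t=43.47 ax=-0.4 n=-0.3 z=0.4 mz=-0.006 mu=-0.04 mn=0.02 | off n=3.03 z=0.00 yaw=-0.18deg
dax 0.0 dmn 0.000 s=0.0654 t=43.74 ax=0.1 n=-0.2 z=0.2 mz=-0.020 mu=-0.06 mn=0.01 | off n=3.03 z=0.00 yaw=-0.18deg
dax -0.6 dmn -0.008 s=0.0648 t=44.02 ax=-0.6 n=-0.5 z=0.3 mz=0.000 mu=-0.04 mn=0.00 | off n=3.03 z=0.00 yaw=-0.18deg
dax 0.8 dmn -0.206 s=0.0642 t=44.29 ax=0.8 n=-0.2 z=0.2 mz=-0.011 mu=-0.02 mn=-0.19 | off n=3.03 z=0.00 yaw=-0.18deg
dax 2.3 dmn -0.611 s=0.0636 t=44.57 ax=2.3 n=-0.2 z=-0.5 mz=0.011 mu=-0.06 mn=-0.60 | off n=3.03 z=0.00 yaw=-0.18deg
```

Collar contact is felt at s≈0.0645; expected was 0.065. Pressing on to about 8 N, holding, then easing to a light preload before release.

```bash
python3 - <<'E'
from run import *
f=lambda r:-(r['mn']-.01)/.22
for i in range(8):
    st['s']-=.0004; go(.03); r=read(4); save(); print('press %.1f'%f(r),end=' '); show(r)
    if f(r)>7: break
for i in range(3):
    env.pause(.4); r=read(4); print('press %.1f'%f(r),end=' '); show(r)
E
```

```text
press 4.6 s=0.0632 t=44.84 ax=4.8 n=-0.6 z=-0.6 mz=0.025 mu=-0.09 mn=-1.00 | off n=3.03 z=0.00 yaw=-0.18deg
press 5.5 s=0.0628 t=45.12 ax=5.8 n=-0.6 z=-0.9 mz=0.043 mu=-0.10 mn=-1.21 | off n=3.03 z=0.00 yaw=-0.18deg
press 6.3 s=0.0624 t=45.39 ax=5.9 n=-0.4 z=-1.1 mz=0.037 mu=-0.13 mn=-1.37 | off n=3.03 z=0.00 yaw=-0.18deg
press 6.9 s=0.0620 t=45.67 ax=6.6 n=-0.9 z=-1.6 mz=0.049 mu=-0.12 mn=-1.50 | off n=3.03 z=0.00 yaw=-0.18deg
press 7.4 s=0.0616 t=45.94 ax=7.6 n=-1.0 z=-1.8 mz=0.038 mu=-0.16 mn=-1.62 | off n=3.03 z=0.00 yaw=-0.18deg
press 7.5 s=0.0616 t=46.37 ax=7.3 n=-0.8 z=-1.2 mz=0.077 mu=-0.17 mn=-1.63 | off n=3.03 z=0.00 yaw=-0.18deg
press 7.2 s=0.0616 t=46.79 ax=7.1 n=-0.8 z=-1.9 mz=0.046 mu=-0.18 mn=-1.57 | off n=3.03 z=0.00 yaw=-0.18deg
press 7.4 s=0.0616 t=47.22 ax=7.6 n=-0.6 z=-1.5 mz=0.053 mu=-0.17 mn=-1.61 | off n=3.03 z=0.00 yaw=-0.18deg
```

```bash
python3 - <<'E'
from run import *
f=lambda r:-(r['mn']-.01)/.22
for i in range(8):
    st['s']+=.0003; go(.03); r=read(4); save(); print('press %.1f'%f(r),end=' '); show(r)
    if f(r)<3.2: break
st['z']=-.0008; go(.03); env.pause(.3); r=read(5); print('press %.1f'%f(r),end=' '); show(r)
env.pause(.5); r=read(5); print('press %.1f'%f(r),end=' '); show(r)
save()
E
```

```text
press 7.0 s=0.0619 t=47.49 ax=6.6 n=-0.9 z=-1.3 mz=0.070 mu=-0.19 mn=-1.52 | off n=3.03 z=0.00 yaw=-0.18deg
press 6.6 s=0.0622 t=47.77 ax=6.4 n=-0.7 z=-1.0 mz=0.047 mu=-0.14 mn=-1.45 | off n=3.03 z=0.00 yaw=-0.18deg
press 6.1 s=0.0625 t=48.04 ax=5.9 n=-0.8 z=-0.9 mz=0.020 mu=-0.12 mn=-1.33 | off n=3.03 z=0.00 yaw=-0.18deg
press 5.5 s=0.0628 t=48.32 ax=5.2 n=-1.0 z=-0.5 mz=0.015 mu=-0.09 mn=-1.21 | off n=3.03 z=0.00 yaw=-0.18deg
press 5.3 s=0.0631 t=48.59 ax=5.4 n=-0.5 z=-0.5 mz=0.035 mu=-0.07 mn=-1.16 | off n=3.03 z=0.00 yaw=-0.18deg
press 5.3 s=0.0634 t=48.87 ax=4.9 n=-0.5 z=-0.2 mz=0.035 mu=-0.06 mn=-1.17 | off n=3.03 z=0.00 yaw=-0.18deg
press 5.1 s=0.0637 t=49.14 ax=5.1 n=-0.6 z=-0.4 mz=0.013 mu=-0.04 mn=-1.11 | off n=3.03 z=0.00 yaw=-0.18deg
press 4.6 s=0.0640 t=49.42 ax=4.3 n=0.3 z=0.4 mz=0.002 mu=0.01 mn=-1.01 | off n=3.03 z=0.00 yaw=-0.18deg
press 4.3 s=0.0640 t=50.00 ax=4.2 n=-0.6 z=1.5 mz=0.023 mu=-0.06 mn=-0.95 | off n=3.03 z=-0.80 yaw=-0.18deg
press 4.3 s=0.0640 t=50.53 ax=4.4 n=-0.9 z=2.2 mz=0.024 mu=-0.13 mn=-0.94 | off n=3.03 z=-0.80 yaw=-0.18deg
```

```bash
python3 - <<'E'
from run import *
f=lambda r:-(r['mn']-.01)/.22
for i in range(4):
    st['s']+=.0004; go(.03); r=read(4); save(); print('press %.1f'%f(r),end=' '); show(r)
    if f(r)<2.6: break
env.pause(.3); r=read(5); print('press %.1f'%f(r),end=' '); show(r)
effector.release(); r=read(4); show(r); s=env.sense(); print(s['gripper_width'])
snap('scene','rel')
E
python3 - <<'E'
import cv2,numpy as np
b=cv2.imread('pics/rel.png')[90:230,150:310];cv2.imwrite('pics/rel_c.png',cv2.resize(b,(640,560),interpolation=cv2.INTER_CUBIC))
E
```

```text
press 3.5 s=0.0644 t=50.81 ax=3.7 n=-0.4 z=1.5 mz=0.057 mu=-0.19 mn=-0.77 | off n=3.03 z=-0.80 yaw=-0.18deg
press 2.2 s=0.0648 t=51.08 ax=2.7 n=-1.3 z=0.7 mz=0.053 mu=-0.19 mn=-0.48 | off n=3.03 z=-0.80 yaw=-0.18deg
press 1.4 s=0.0648 t=51.42 ax=1.5 n=-0.6 z=0.2 mz=-0.001 mu=-0.23 mn=-0.30 | off n=3.03 z=-0.80 yaw=-0.18deg
s=0.0648 t=52.48 ax=0.4 n=-0.0 z=1.9 mz=-0.020 mu=-0.06 mn=-0.01 | off n=3.03 z=-0.80 yaw=-0.18deg
0.09174713040429643
```

View pics/rel_c.png

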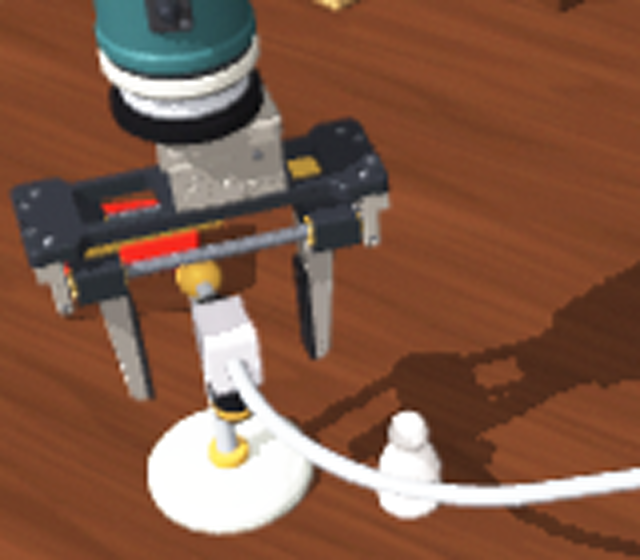

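Released; the block hangs at the collar. I retreat straight up and check for a gap.

```bash
python3 - <<'E'
from run import *
e=env.sense()['ee_pos']
env.movel(e+[0,0,.10],rate=.1); s=env.sense();print(s['t'],s['wrist_force'])
env.reach([.40,.15,.35],s['tcp_rot']); print(env.sense()['t'])
snap('scene','fin'); snap('top','fint')
for c in ('scene','top'):
    print(c,[(np.round(r['at'],3).tolist(),round(r['score'],2)) for r in tip_of(c,'spotlight_bore')])
E
python3 - <<'E'
import cv2,numpy as np
b=cv2.imread('pics/fin.png')[135:235,170:270];c=cv2.imread('pics/fint.png')[160:230,330:400];cv2.imwrite('pics/fin_c.png',np.hstack([cv2.resize(x,(400,400),interpolation=cv2.INTER_CUBIC) for x in (b,c)]))
E
```

```text
53.675 [0.50364558 0.3058194  0.18703251]
55.1
scene [([0.58, -0.173, 0.17], 0.79), ([0.368, 0.367, 0.035], 0.79), ([0.504, 0.254, 0.054], 0.69), ([0.549, 0.351, 0.05], 0.64), ([0.466, 0.415, 0.038], 0.57)]
top [([0.546, 0.355, 0.051], 0.73), ([0.578, -0.174, 0.17], 0.62), ([0.468, 0.415, 0.034], 0.53), ([0.502, 0.257, 0.048], 0.52)]
```

View pics/fin_c.png

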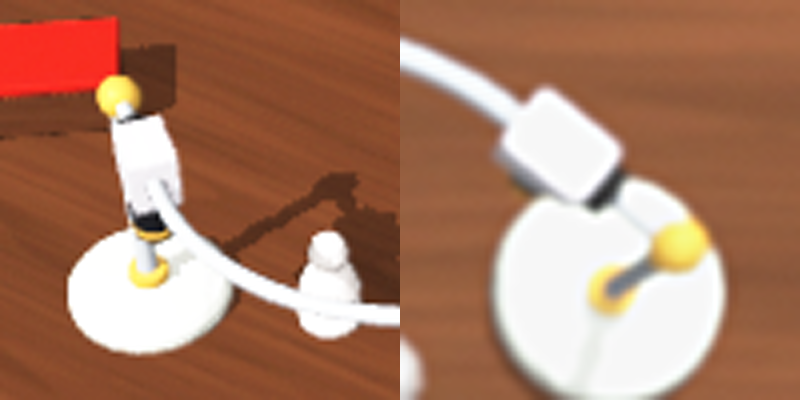

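View pics/fin.png

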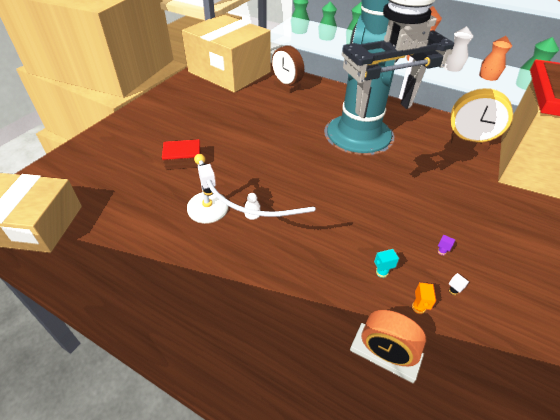

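Top crop (605,185): the block face meets the black collar with no visible gap. The scene view at (207,178) shows it hanging upright. The figurine, clock and box are where they were, so I hand in.

```bash
python3 - <<'E'
from h import *
print(workorder.finish_job(), env.sense()['t'])
E
```

```text
the job is handed in; nothing more can be done
the job is handed in; nothing more can be done
```

The larger white spotlight is threaded onto the rail, slid round the bend and left hanging against the black collar. I handed the job in at about 55 s.

- **Threading and slide:** The block went onto the open end without touching it. Round the bend I steered by wrist force, turning the block with the rod, and the readings stayed around 1 N. The highest force I saw on the rail was about 5 N, during the probes that centred it.
- **Pressing home:** I felt the collar within about 1 mm of where it should be. I pressed to about 7.5 N, held, then eased to about 1.5 N before opening the fingers.
- **Last checks:** The top and scene pictures show no visible gap at the collar and the spotlight hanging upright. The networks put the bore within about 2–3 mm of the home point, no finer than their own accuracy. The figurine, clock and trinket box looked undisturbed.
- **Limits and disagreements:**
  - The two cameras disagreed on the rail by about 3 mm near the collar. The arm had to move about 3 mm sideways from the fitted line by the end of the slide.
  - I did not re-check the collar contact by touch after letting go; the pictures could not show a gap under about 1 mm.

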